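# Third hand: preload a shaft collar on a stirrer drive

## Task

Slide the blue collar over the upright shaft of the stirrer drive, with its thumbscrew facing the drive's front (the side with the orange knob), and press it down on the yellow spring washer with a steady push of about 10 N, so that the washer is held half way down, its black line level with the aluminium housing, and never bottoms. Keep it pressed like that for a couple of seconds and finish still holding and pressing it, ready for a colleague to tighten the thumbscrew; do not disturb the two jars and the timer next to the drive and the collar.

Things in the scene. Friction and masses are not known exactly. Their poses are not given: they have to be found in the camera images.
- drive: stirrer drive unit, fixed to the bench: grey body 116 x 96 mm, 46 mm high on a 120 x 100 mm rubber foot; on it the aluminium bearing housing (diameter 68 mm up to 53 mm, then 58 mm up to its flat face at height 60 mm) and an upright steel shaft of diameter 16 mm. Origin: on the shaft's axis, at the bench surface; z up; its front, with the orange knob, looks along its own -x
- shaft_top (a point): tip of the upright shaft, on its axis, 116 mm above the bench; the last 4 mm taper from diameter 16 to 10 mm
- washer (a joint): travel of the yellow spring-loaded washer on the shaft (diameter 40 mm, top 14 mm above the housing face when free): 0 = up and free, 0.006 = half way, black line level with the housing face, 0.012 = bottomed. It pushes up with about 2.6 N at 0, and 1.2 N more per mm (10 N half way)
- washer_top (a point): centre of the yellow washer's top face, on the shaft's axis; 74 mm above the bench when free
- collar: loose blue clamping collar, a ring of outer diameter 44 mm, bore 19 mm, 30 mm high, about 0.16 kg, standing flat on the bench; origin: centre of the bore at its underside, z along the bore (up). Its thumbscrew with a black head (13 mm diameter) sticks out along its own -x at mid-height; its sides at +y and -y are clear for gripping
- collar_screw (a point): outer end of the collar's thumbscrew: 38 mm from the bore's axis along the collar's -x, 15 mm above its underside
- specimen_jar: bystander just behind the drive: small jar with red lid and a white stub on top, 48 mm wide, 86 mm high; origin under its centre
- lab_timer: bystander just left of the drive: flat black timer, 66 x 58 x 15 mm; origin under its centre
- jar_red: bystander beside the collar: small red jar with black lid, 36 mm wide, 28 mm high; origin under its centre
Not all that is in view belongs to the job. What is meant by the drive is not purple or red, and is the larger of those in its own colour.

How it is judged:
On the way, in this order (a step that is already met when the one before it is completed fails the run):
1. the collar is threaded on the shaft, its underside at least 4 mm below the shaft's tip (horizontal distance between collar and shaft_top below 0.004 m and angle between collar's own z axis and vertical below 0.09 rad and z of collar in the frame of drive between 0.05 and 0.112 m), for 0.1 s.
2. the collar, thumbscrew to the front, is pressed on the washer within the band (washer 3 to 9 mm down, about 6 to 13 N) for 1.5 s (horizontal distance between collar and shaft_top below 0.004 m and angle between collar's own z axis and vertical below 0.09 rad and y of collar_screw in the frame of drive between -0.019 and 0.019 m and x of collar_screw in the frame of drive below -0.02 m and value of joint washer between 0.003 and 0.009 m and contact force between collar and drive between 4 and 20 N and contact force between the fingers and collar above 1 N), for 1.5 s.
At the end, for the whole second after the job is handed in: The fingers still hold the collar, at rest and upright on the shaft (within 4 mm of its axis, tilt under 0.09 rad), thumbscrew within about 28 degrees of the drive's front, and press it so that the washer stays 3 to 9 mm down (about 6 to 13 N; contact force on the drive 4 to 20 N) (all of step 2 and linear speed of collar below 0.01 m/s); the arm keeps its last pose, push and grip.
It fails at once if the washer is bottomed (over 11.5 mm down) (value of joint washer above 0.0115 m).
It fails at once if a bystander jar or the timer is moved over 20 mm (distance of any of specimen_jar, lab_timer, jar_red from where it was at the start of the episode above 0.02 m).
It also fails if it takes over 45 s, if anything falls off the work surface, if the arm or the gripper's body presses on something with over 40 N, if the wrist force passes 120 N, or if a joint passes its speed limit or range.

## Robot

A 6-joint arm with a two-finger parallel gripper is mounted at the origin on a cart in front of the work surface, level with it; the furniture and walls round the work are solid. World frame = base frame: x ahead of the robot, y to its left, z up, the work surface at z = 0. Lengths are in m, angles in rad, forces in N, time in s.
With the tool pointing down it reaches from about 0.3 to 0.825 m from the base axis. Payload 5.4 kg.
Tool frame: the origin (TCP) lies at the very end of the fingers, on their centre line; the grasp point (between the pads) lies 19 mm behind it; z points along the fingers, y is the line along which they close (so a half turn about z gives the same grasp; the last joint's range is limited). The gripper opens to 92 mm and grips with 3 to 60 N. Pads are 20 mm wide; open, the fingers measure 128 mm over their backs; the gripper's body (75 mm by 189 mm) begins 69 mm behind the grasp point.
Start: joints at [-1.374, 0.158, 1.597, -0, 1.386, -0.21], TCP at [0.227, -0.528, 0.215] pointing down, gripper open.
Joint ranges: [-2.91, 2.91], [-0.94, 2.29], [0.18, 2.7], [-1.29, 4.43], [0.17, 2.64], [-3, 3]. Speed limits (rad/s): [2.57, 2.57, 3.14, 3.14, 3.14, 3.14].

## Interface

Orientations are given as a rotation vector (axis times angle).
In Python, from workcell import bot gives the robot as it stands. Calls block until the motion is done:
- bot.goto(position, orientation): joint-space move of the TCP to a pose.
- bot.line_to(position, rot=None, max_speed=0.15): straight line of the TCP; rot=None keeps the orientation; max_speed is the mean speed in m/s.
- bot.set_joints(angles): joint-space move.
- bot.set_gripper(opening, newtons=None): opening from 0.0 (shut) to 1.0 (fully open); newtons is the grip in N (None keeps the last); returns when the fingers have stopped.
- bot.hold(seconds).
- bot.inverse_kinematics(position, orientation): joint angles nearest the present ones, or None.
- bot.read_camera(name): name is "side" or "top" or "wrist"; returns a dict with "pixels" (420x560x3 uint8, blue, green, red), "fx", "fy", "cx", "cy" (pixels), "R" (3x3) and "t" (3): a world point X has camera coordinates R X + t. Camera axes: x right, y down, z forward; pixel columns grow to the right and rows downward; lengths in m; the calibration is good to about 2 mm. A picture is of the moment at which its call begins. There is no depth.
A pose or a line that the arm cannot do raises bot.MotionError and nothing moves.
- bot.job_done(): hands the job in; it is judged then, once.
Readings, each from a call of its own:
- bot.current_clock(): time.
- bot.current_joints(): joint angles.
- bot.current_joint_vel(): joint speeds.
- bot.current_effort(): joint torques, N m.
- bot.current_ee_pos(): TCP position.
- bot.current_tool_rot(): TCP orientation.
- bot.current_contact_force(): force on the tool from outside, world axes, zero at the start.
- bot.current_ft_torque(): the same for the moment, N m.
- bot.current_opening(): opening from 0.0 (shut) to 1.0 (fully open).
- bot.current_grip_force(): force on a finger pad.
Only numpy, scipy, OpenCV 4.12 (cv2) and the standard library are available. Lean on these libraries where they do the work, as an engineer would, in place of code of your own. Each camera call takes 0.05 s, during which the arm holds its last target. There are 200 camera calls.

## Working session

There is one attempt and no reset: what is moved stays moved. The work goes in short steps, each a Python script; the robot and the scene stay as the last script left them, time stands still between calls to the robot, and variables do not carry over. Pictures are saved under pics/ and viewed, at most 10 in all, crops included, and the job is handed in when it is done.

```bash
mkdir -p pics; ls
python3 - <<'E'
from workcell import bot
import cv2,numpy as np
for n in ["top","side"]:
    c=bot.read_camera(n); cv2.imwrite(f"pics/{n}0.png",c["pixels"])
    R=np.array(c["R"]);print(n,c["fx"],c["cx"],c["cy"],(-R.T@c["t"]).round(3),R.round(3).tolist())
print(bot.current_clock(),bot.current_tool_rot())
E
```

```text
pics
top 408.32694112095805 269.426440555193 212.31852240568503 [ 0.442 -0.005  1.05 ] [[-0.025, -1.0, 0.01], [-0.993, 0.024, -0.113], [0.113, -0.012, -0.993]]
side 470.6989796694803 279.7829451065786 211.40656524262548 [ 0.565 -0.922  0.651] [[1.0, 0.024, 0.008], [0.019, -0.514, -0.858], [-0.017, 0.858, -0.514]]
0.1 [-3.07516943e+00 -6.34257874e-01  8.47952430e-06]
```

View pics/top0.png

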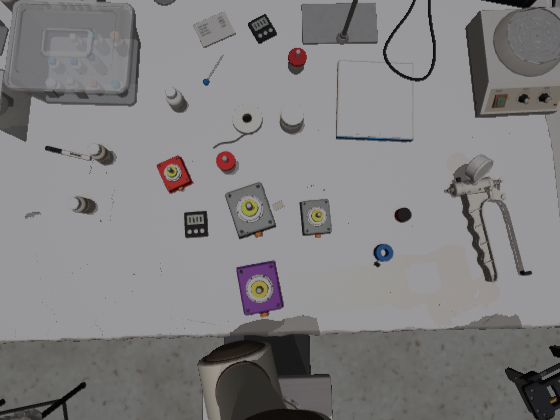

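View pics/side0.png

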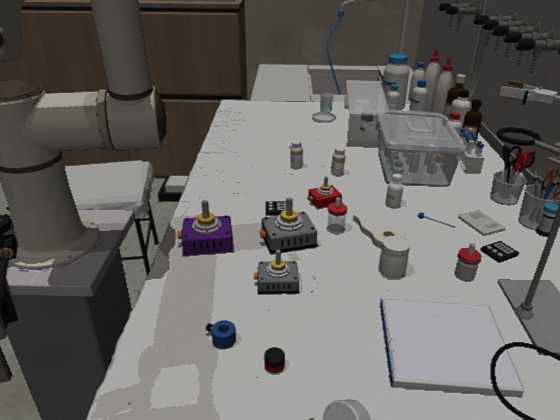

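The top view shows the target drive, the larger grey one, at (249,208) with its knob at (258,234). The collar is at (383,253) with its screw at (377,264), jar_red at (403,214), the specimen jar at (225,160) and the timer at (196,223). The side view agrees: drive (288,230), collar (223,334). Next I'll take a coarse fix, then closer wrist views.

```bash
cat > h.py <<'E'
from workcell import bot
import cv2,numpy as np
from scipy.spatial.transform import Rotation as Ro
def ray(c,uv,z):
    R=np.array(c["R"]);o=-R.T@np.array(c["t"])
    d=R.T@np.array([(uv[0]-c["cx"])/c["fx"],(uv[1]-c["cy"])/c["fy"],1]);return o+d*(z-o[2])/d[2]
def proj(c,X):
    p=np.array(c["R"])@np.array(X)+c["t"];return np.array([c["fx"]*p[0]/p[2]+c["cx"],c["fy"]*p[1]/p[2]+c["cy"]])
def hsv(c): return cv2.cvtColor(c["pixels"],cv2.COLOR_BGR2HSV)
def blobs(c,lo,hi,amin=15):
    m=cv2.inRange(hsv(c),np.array(lo),np.array(hi));n,l,s,ce=cv2.connectedComponentsWithStats(m)
    return [(s[i,4],ce[i],l==i) for i in np.argsort(-s[:,4]) if i and s[i,4]>=amin]
def down(a): # tool down, tool y (closing line) along world angle a
    y=np.array([np.cos(a),np.sin(a),0]);z=np.array([0,0,-1.]);return Ro.from_matrix(np.c_[np.cross(y,z),y,z]).as_rotvec()
E
python3 - <<'E'
from h import *
c=bot.read_camera("top")
for nm,lo,hi,z in [("blue",(100,120,50),(125,255,255),.03),("yellow",(20,120,90),(35,255,255),.074),("orange",(5,150,120),(18,255,255),.03)]:
    for a,u,_ in blobs(c,lo,hi,6): print(nm,a,u.round(1),ray(c,u,z).round(4))
for nm,u,z in [("screw",(377,264),.015),("jar_red",(403,214),.028),("spec",(225,160),.07),("timer",(196,223),.015)]: print(nm,ray(c,u,z).round(3))
w=bot.read_camera("wrist");R=np.array(w["R"]);T=Ro.from_rotvec(bot.current_tool_rot()).as_matrix()
print("wristcam in tool",(T.T@(-R.T@w["t"]-bot.current_ee_pos())).round(4),(R@T).round(3).tolist(),w["fx"])
E
```

```text
blue 180 [383.9 252.2] [ 0.4518 -0.3004  0.03  ]
blue 64 [386.5 138.8] [ 0.742  -0.3238  0.03  ]
blue 35 [349.2 137.1] [ 0.7485 -0.2277  0.03  ]
blue 28 [205.5  81.4] [0.9062 0.1405 0.03  ]
yellow 172 [258.7 288.3] [0.3742 0.0129 0.074 ]
yellow 150 [249.2 207.8] [0.5657 0.0315 0.074 ]
yellow 77 [316.6 215.4] [ 0.5436 -0.1303  0.074 ]
yellow 57 [171.8 171.7] [0.6587 0.2176 0.074 ]
orange 19 [257.6 233.9] [0.5051 0.0134 0.03  ]
orange 17 [263.6 314.2] [0.3083 0.003  0.03  ]
orange 8 [317.9 235.2] [ 0.498  -0.1372  0.03  ]
orange 6 [180.  188.2] [0.6256 0.2069 0.03  ]
screw [ 0.423 -0.286  0.015]
jar_red [ 0.546 -0.355  0.028]
spec [0.686 0.089 0.07 ]
timer [0.538 0.169 0.015]
wristcam in tool [ 0.0772  0.0002 -0.1694] [[-0.0, 1.0, 0.001], [-0.962, -0.0, -0.272], [-0.272, -0.001, 0.962]] 354.90828459864053
```

Run:
```python
from h import *
cy=np.arctan2(-.0144,.029); dy=np.arctan2(.018,.061)
for nm,p,yaw in [("col",(.450,-.300,.17),cy),("drv",(.5657,.0315,.24),dy)]:
    for k in (0,np.pi):
        print(nm,k,np.round(bot.inverse_kinematics(p,down(yaw+np.pi/2+k)),2))
ims=[]
bot.goto((.450,-.300,.16),down(cy+np.pi/2)); bot.hold(.3)
c=bot.read_camera("wrist"); ims.append(c["pixels"]); np.save("wc.npy",c,allow_pickle=True)
bot.goto((.5657,.0315,.246),down(dy+np.pi/2)); bot.hold(.3)
c=bot.read_camera("wrist"); ims.append(c["pixels"]); np.save("wd.npy",c,allow_pickle=True)
for i,n in enumerate(("wc","wd")): cv2.imwrite(f"pics/{n}.png",ims[i])
print(bot.current_clock())
```

```text
col 0 [-0.81  0.11  1.74 -0.    1.29 -1.92]
col 3.141592653589793 [-0.81  0.11  1.74 -0.    1.29  1.22]
drv 0 [-0.16  0.12  1.59 -0.    1.43 -2.02]
drv 3.141592653589793 [-0.16  0.12  1.59 -0.    1.43  1.13]
3.7667
```

View pics/wc.png

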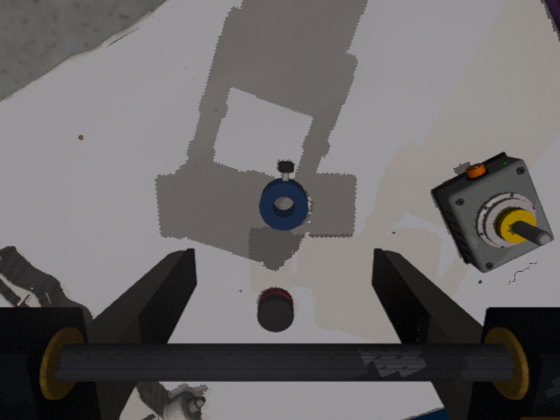

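View pics/wd.png

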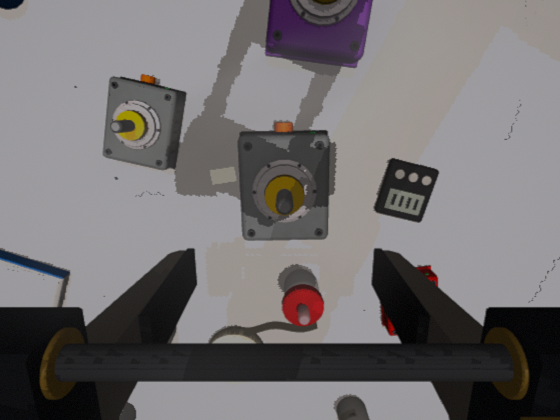

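The first image shows the collar at (284,204) with its screw at (286,166), pointing straight up the image. In the second, the drive is square to the image at (284,185), its shaft tip near (284,208) and its knob at (284,127). I'll enlarge both to get edges.

Run:
```python
from h import *
wc=np.load("wc.npy",allow_pickle=True).item();wd=np.load("wd.npy",allow_pickle=True).item()
a=wc["pixels"][150:240,240:330];b=wd["pixels"][150:240,240:330]
b=cv2.convertScaleAbs(b,alpha=1.8,beta=20)
f=lambda x:cv2.resize(x,(396,396),interpolation=cv2.INTER_NEAREST)
cv2.imwrite("pics/z.png",np.hstack([f(a),f(b)]))
g=cv2.cvtColor(wd["pixels"],cv2.COLOR_BGR2GRAY)
print(g[180:222,284].tolist()); 
for r in (196,200,204,208,210,212): print(r,g[r,270:300].tolist())
for A,u,m in blobs(wc,(100,120,30),(125,255,255),100)[:1]:
    ys,xs=np.where(m);print(A,u,xs.min(),xs.max(),ys.min(),ys.max())
    for col in range(276,294,3): print(col,ys[xs==col].min(),ys[xs==col].max(),sorted(set(range(ys[xs==col].min(),ys[xs==col].max()))-set(ys[xs==col]))[:1],sorted(set(range(ys[xs==col].min(),ys[xs==col].max()))-set(ys[xs==col]))[-1:])
```

```text
[84, 84, 82, 83, 83, 82, 83, 82, 73, 48, 46, 49, 47, 47, 47, 48, 49, 48, 53, 55, 54, 58, 57, 59, 58, 59, 60, 59, 59, 59, 59, 60, 55, 43, 49, 67, 68, 66, 83, 118, 120, 122]
196 [82, 83, 83, 81, 82, 83, 64, 46, 44, 46, 45, 46, 46, 46, 49, 45, 43, 43, 42, 41, 40, 41, 53, 64, 65, 65, 66, 65, 65, 67]
200 [82, 82, 84, 82, 83, 75, 56, 43, 45, 50, 55, 57, 59, 61, 54, 50, 48, 47, 47, 45, 42, 40, 45, 61, 65, 65, 64, 67, 65, 65]
204 [83, 83, 83, 84, 84, 64, 47, 49, 56, 68, 75, 64, 58, 59, 58, 59, 60, 61, 59, 53, 48, 43, 42, 60, 64, 65, 67, 66, 65, 66]
208 [82, 82, 84, 83, 84, 83, 60, 47, 56, 67, 64, 58, 58, 60, 59, 59, 60, 59, 59, 56, 50, 43, 47, 60, 66, 65, 66, 66, 71, 100]
210 [86, 86, 84, 84, 83, 83, 68, 51, 47, 51, 55, 59, 60, 59, 59, 60, 59, 58, 55, 48, 43, 44, 56, 65, 65, 67, 76, 105, 134, 145]
212 [89, 89, 79, 73, 80, 83, 82, 72, 59, 47, 43, 47, 49, 51, 55, 54, 52, 46, 41, 44, 54, 62, 65, 75, 101, 130, 139, 141, 140, 139]
1471 [283.39089055 205.83684568] 260 307 181 229
276 184 228 [199] [214]
279 184 228 [197] [216]
282 182 229 [196] [215]
285 182 229 [196] [216]
288 183 228 [197] [211]
291 185 228 [199] [211]
```

View pics/z.png

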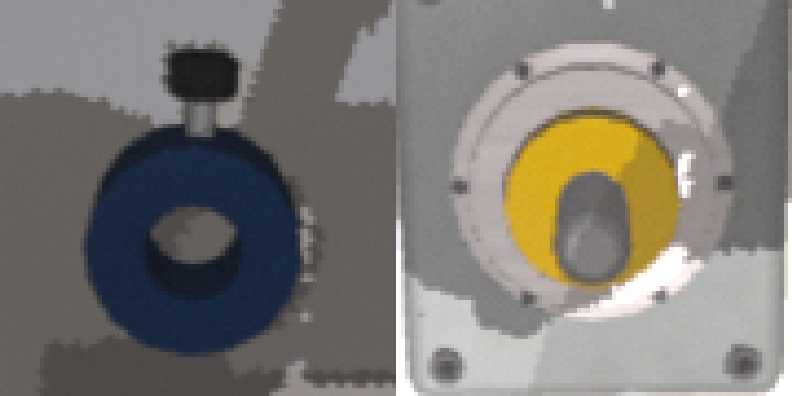

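The crops show the collar's top-face centre at (284.1,207.2), its screw head at (285.9,166.8), and the shaft tip centre at (284.1,205.8).

Run:
```python
from h import *
wc=np.load("wc.npy",allow_pickle=True).item();wd=np.load("wd.npy",allow_pickle=True).item()
C=ray(wc,(284.1,207.2),.03);S=ray(wc,(285.9,166.8),.0175);print("C",C,"yaw",np.arctan2(*(C-S)[1::-1]),np.linalg.norm((C-S)[:2]))
D=ray(wd,(284.1,205.8),.116);K=ray(wd,(284,127),.03);print("D",D,"low",ray(wd,(284.1,214.5),.112),"yaw",np.arctan2(*(D-K)[1::-1]))
W=ray(wd,((502+681)/2/4.4+150,0),.074)
print("washer(z.074)",ray(wd,(240+(502+681)/2/4.4-396/4.4,150+(108+288)/2/4.4),.074), "housing",ray(wd,(240+(452+735)/2/4.4-90,150+(40+318)/2/4.4),.053))
print("was yaw",np.arctan2(-.0144,.029),np.arctan2(.018,.061))
```

```text
C [ 0.45261551 -0.30113213  0.03      ] yaw -0.5098100365400965 0.03355261616170269
D [0.56709409 0.03146841 0.116     ] low [0.57575954 0.03401716 0.112     ] yaw 0.28523234842271084
washer(z.074) [0.56692356 0.03181975 0.074     ] housing [0.56694696 0.03237046 0.053     ]
was yaw -0.46088518508827364 0.2869387529307695
```

Run:
```python
from h import *
r=down(-.51+np.pi/2); x,y=.4526,-.3011
bot.set_gripper(1.0)
bot.goto((x,y,.10),r); bot.line_to((x,y,.0045),max_speed=.08)
print(bot.current_contact_force())
bot.set_gripper(0.0,newtons=40); print(bot.current_opening(),bot.current_opening()*92,bot.current_grip_force(),bot.current_ee_pos())
bot.line_to((x,y,.12),max_speed=.1); bot.hold(.3)
print(bot.current_contact_force(),bot.current_opening()*92,bot.current_clock())
bot.goto((.567,.0317,.19),down(.286+np.pi/2)); bot.hold(.5)
print(bot.current_contact_force(),bot.current_ee_pos())
c=bot.read_camera("wrist"); np.save("wg.npy",c,allow_pickle=True);cv2.imwrite("pics/wg.png",c["pixels"])
print(bot.current_clock(),proj(c,bot.current_ee_pos()))
```

```text
[ 0.04542296 -0.4574733   0.21768955]
0.47496890133249864 43.69713892258987 39.99992072582245 [ 0.45255558 -0.30116666  0.00449399]
[ 0.12681161 -1.18904464 -2.38258508] 43.802030781985025 9.1417
[ 0.35027878  0.3355599  -0.48941513] [0.56703701 0.0315374  0.19000546]
11.0417 [284.16533955 265.97721217]
```

View pics/wg.png

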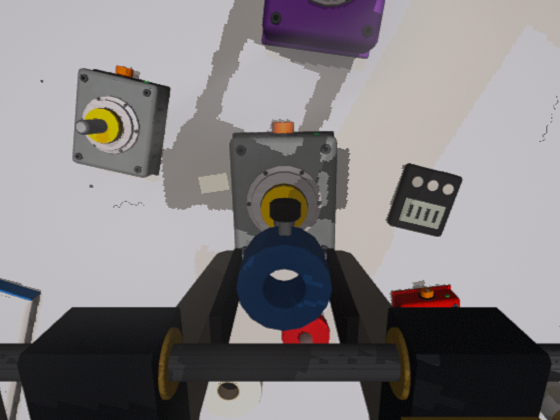

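The collar is centred between the pads, its top face about (284,286), with the screw pointing up the image to the front of the drive. Next I compare the measured edges with the predicted position.

Run:
```python
from h import *
c=np.load("wg.npy",allow_pickle=True).item()
P=np.array([.56704,.03154,.2155])
th=np.linspace(0,2*np.pi,200)
for rr in (.022,.0095):
    q=np.array([proj(c,P+[rr*np.cos(t),rr*np.sin(t),0]) for t in th]);print("pred",rr,q.min(0).round(1),q.max(0).round(1))
A,u,m=blobs(c,(100,100,20),(125,255,255),500)[0]
ys,xs=np.where(m);print(A,u,xs.min(),xs.max(),ys.min(),ys.max())
for col in (278,284,290):
    g=hsv(c)[225:335,col];print(col,g[:,2].tolist())
print(hsv(c)[284,232:336,2].tolist())
```

```text
pred 0.022 [235.1 243.6] [333.1 332.3]
pred 0.0095 [262.9 270.2] [305.2 308.4]
7260 [283.83305785 279.44325069] 236 332 227 329
278 [59, 50, 47, 49, 47, 49, 48, 47, 49, 48, 46, 46, 47, 46, 46, 48, 48, 47, 46, 48, 53, 63, 66, 66, 64, 65, 64, 63, 64, 64, 63, 64, 63, 63, 65, 63, 63, 62, 63, 62, 62, 61, 61, 61, 77, 132, 187, 187, 187, 187, 186, 187, 187, 183, 137, 57, 41, 42, 42, 42, 44, 43, 44, 45, 44, 45, 44, 44, 44, 45, 44, 45, 46, 45, 45, 44, 44, 47, 45, 46, 45, 48, 53, 62, 66, 65, 64, 62, 65, 63, 64, 63, 62, 64, 62, 63, 63, 62, 63, 62, 62, 63, 60, 61, 88, 154, 188, 187, 187, 188]
284 [71, 72, 72, 70, 72, 71, 71, 72, 72, 69, 56, 46, 46, 46, 45, 46, 46, 45, 48, 53, 63, 66, 64, 66, 64, 63, 64, 63, 63, 63, 63, 63, 63, 63, 64, 63, 64, 64, 64, 63, 63, 61, 61, 77, 129, 188, 188, 188, 186, 187, 187, 186, 187, 188, 182, 134, 57, 42, 45, 42, 45, 44, 46, 45, 44, 45, 45, 44, 45, 45, 45, 45, 45, 45, 44, 46, 45, 46, 46, 45, 47, 46, 49, 52, 64, 65, 65, 64, 63, 63, 64, 63, 62, 63, 63, 62, 62, 63, 62, 63, 62, 63, 63, 62, 62, 58, 126, 163, 151, 149]
290 [59, 57, 57, 59, 60, 60, 59, 60, 57, 54, 49, 47, 46, 46, 46, 47, 46, 46, 46, 47, 53, 63, 67, 65, 64, 65, 64, 65, 63, 64, 64, 63, 63, 64, 63, 63, 63, 63, 63, 63, 63, 63, 63, 60, 72, 121, 187, 189, 187, 188, 188, 187, 189, 178, 114, 51, 42, 44, 45, 45, 44, 45, 43, 44, 43, 44, 44, 44, 45, 44, 45, 48, 48, 48, 51, 49, 49, 46, 42, 44, 46, 48, 52, 62, 65, 63, 63, 63, 63, 62, 63, 63, 62, 62, 61, 62, 63, 62, 62, 62, 63, 63, 63, 61, 83, 163, 174, 173, 173, 171]
[25, 26, 25, 25, 36, 55, 64, 65, 65, 64, 64, 64, 62, 64, 63, 63, 63, 63, 62, 64, 63, 63, 62, 61, 61, 61, 62, 63, 61, 61, 60, 49, 41, 41, 41, 40, 41, 41, 42, 44, 42, 44, 44, 42, 43, 44, 42, 45, 44, 43, 45, 44, 42, 43, 44, 45, 45, 43, 45, 44, 44, 45, 44, 43, 42, 44, 42, 40, 41, 42, 39, 40, 42, 56, 63, 63, 63, 72, 76, 77, 78, 79, 80, 82, 81, 81, 81, 80, 81, 81, 79, 68, 63, 62, 63, 62, 64, 63, 59, 39, 21, 18, 17, 19]
```

Measured and predicted agree within about 0.3 mm, so I'm threading now while monitoring force.

Run:
```python
from h import *
F=lambda n=5:np.mean([(bot.hold(.03),bot.current_contact_force())[1] for _ in range(n)],0)
x,y=.567,.0317
bot.line_to((x,y,.130),rot=down(.286+np.pi/2),max_speed=.08); bot.hold(.3); f0=F(8);print("f0",f0.round(2))
for z in (.120,.117,.114,.111,.106,.098,.090,.084):
    bot.line_to((x,y,z),max_speed=.03); f=F()-f0; print(z,f.round(2),np.round(bot.current_ee_pos(),4))
    if np.linalg.norm(f)>12: print("stop"); break
np.save("f0.npy",f0);print(bot.current_clock(),bot.current_opening()*92)
```

```text
f0 [ 0.11 -0.04 -2.02]
0.12 [ 0.01 -0.45  0.63] [0.5672 0.0317 0.1202]
0.117 [ 0.2   0.04 -0.03] [0.567  0.0317 0.117 ]
0.114 [ 0.2  -0.05  0.58] [0.567  0.0317 0.114 ]
0.111 [0.07 0.01 0.26] [0.567  0.0317 0.111 ]
0.106 [-0.11 -0.03  0.62] [0.5671 0.0317 0.1061]
0.098 [-0.23  0.23  0.54] [0.5671 0.0317 0.0981]
0.09 [ 0.3   0.19 -0.06] [0.5671 0.0317 0.0901]
0.084 [-0.16  0.12  0.26] [0.5671 0.0317 0.0841]
16.575 43.637666781443684
```

Run:
```python
from h import *
F=lambda n=8:np.mean([(bot.hold(.03),bot.current_contact_force())[1] for _ in range(n)],0)
x,y=.567,.0317; f0=np.load("f0.npy")
z=.080
while z>.0685:
    bot.line_to((x,y,z),max_speed=.02); f=F()-f0; print(round(z,4),f.round(2),np.round(bot.current_ee_pos(),4))
    if f[2]>9.3: break
    z-=.001 if f[2]<7.5 else .0005
c=bot.read_camera("side");u=proj(c,(.567,.032,.075)).astype(int);p=c["pixels"][u[1]-45:u[1]+30,u[0]-50:u[0]+50]
cv2.imwrite("pics/s1.png",cv2.resize(p,(800,600),interpolation=cv2.INTER_CUBIC))
print(bot.current_clock(),bot.current_opening()*92,bot.current_grip_force())
```

```text
0.08 [-0.27  0.05  0.52] [0.5671 0.0317 0.0801]
0.079 [-0.16  0.33  0.66] [0.567  0.0317 0.0791]
0.078 [-0.67  0.02  3.03] [0.5673 0.0317 0.0783]
0.077 [-0.15 -0.01  4.59] [0.5672 0.0317 0.0771]
0.076 [0.22 0.24 5.65] [0.5672 0.0317 0.0762]
0.075 [ 0.35 -0.02  6.86] [0.5672 0.0317 0.0751]
0.074 [0.39 0.34 7.75] [0.5672 0.0317 0.0743]
0.0735 [0.08 0.58 8.28] [0.5672 0.0317 0.0739]
0.073 [-0.1   0.22  8.94] [0.5672 0.0317 0.0735]
0.0725 [-0.53 -0.12  9.57] [0.5672 0.0317 0.073 ]
21.8917 44.111460826591056 40.00220328569412
```

View pics/s1.png

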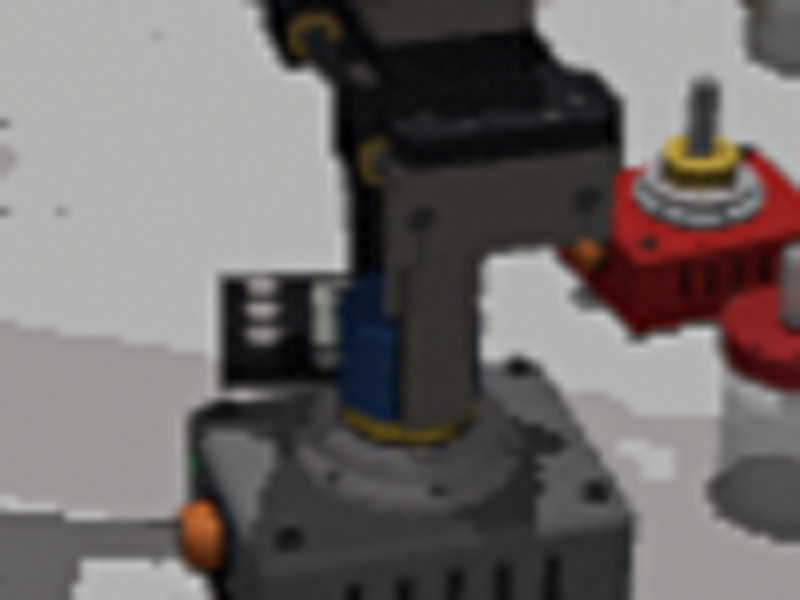

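The side view shows the collar seated on the yellow washer, now a thin band about half its free height. The black screw head is lost against the black timer, so I'll check it with the wrist view while holding.

Run:
```python
from h import *
bot.hold(2.0)
f=np.mean([(bot.hold(.03),bot.current_contact_force())[1] for _ in range(8)],0)-np.load("f0.npy")
print(f,bot.current_ee_pos(),bot.current_grip_force(),bot.current_clock())
c=bot.read_camera("wrist");cv2.imwrite("pics/w2.png",c["pixels"])
```

```text
[-0.3918498   0.21370654  9.38879092] [0.56721049 0.03170508 0.07301412] 40.00214606523514 24.1583
```

View pics/w2.png

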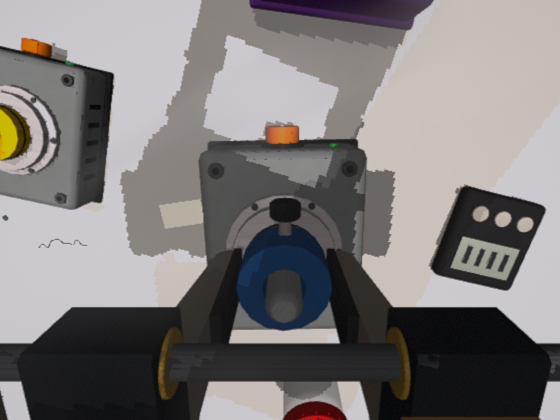

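The wrist view shows the shaft through the bore at (284,290) and the screw at (285,210), in line with the knob at (283,133). The push is steady at 9.4 N, so I'm handing it in.

```bash
python3 -c "
from workcell import bot
print(bot.job_done())"
```

```text
the job is handed in; nothing more can be done
None
```

The collar is on the shaft with its thumbscrew facing the orange knob, still gripped and pressing the washer about half way down with a steady push of about 9.4 N; it was handed in after about 24 s, and the judge returned no verdict.

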